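# Clamp a printed saddle block in the star-wheel vice

### The job

Lay the white printed saddle block flat in the channel of the blue bench vice, lengthwise between the stop and the jaw, and let go of it. Then close the vice by pushing the spokes of its star wheel round clockwise, one after another, until the block is pinched against the stop with a firm but gentle grip of about 15 N: the print is brittle, so do not overtighten or force the wheel. Move the jaw only by its wheel, and leave everything else on the table where it is.

Things in the scene. Friction and masses are not known exactly. Their poses are not given: they have to be found in the camera images.
- saddle_mid (a point): the part: white printed saddle block, 36 wide (its x), 64 long (its y), 44 high, flat on the table. Point: its centre, 22 above its underside. Solid to 32 above the underside; above that only a raised cheek 14 long at each end of its length, with the open saddle between. Same either way round. About 0.1 kg, brittle.
- vice: small bench vice with a rack drive, blue base plate fixed to the table, its upper face 12 above the table. Origin: at table height under the channel's centre line; y runs along the channel from the work towards the wheel, x across it, z up. The channel is 44 wide between two low steel rails (8 wide, 6 high above the base plate).
- nest (a point): on the channel's floor, 50 mm on the -y side of the vice's origin: lay the part with its centre about here, its length along the vice's y; at least 10 mm is free at each end. A steel stop block (42 wide, 20 thick, 40 high) closes the -y end: its face is 42 to 56 mm from this point, where the last user set it; not measured, to be felt.
- jaw: sliding steel jaw 42 wide, 26 thick, 40 high; origin under its centre on the channel's floor, axes as the vice's. On its -y side is a black sprung pad (36 wide, 30 high, front face 30 mm from the jaw's origin) that yields 1 mm per 5 N, 8.5 mm at most. Moves to -y, 12 mm per radian of wheel, pushing the loose block to the stop. Only the wheel should move it.
- hub (a point): centre of the star wheel at spoke height, 85 above the table, at x 0, y +130 mm in the vice's frame. It lies flat on an upright axle: black hub 44 across (top 13 above this point), five bare steel spokes 12 thick, 72 degrees apart, each ending in a ball 18 across centred 75 from the axis. Turns with the wheel; its x axis points along one spoke.
- guard (a point): centre of the top of the flat clear plastic guard plate, 118 above the table, 68 (vice's x) by 170 (y), 4 thick, that covers the wheel on the vice's +x side from 32 mm off its axis; the -x side is open from above. Under the wheel is a square gearbox 64 x 64, top 58 above the table; around it only the base plate.
- wheel (a joint): turn of the star wheel, rad, 0 at the start; grows clockwise seen from above, which closes the jaw. No detents; stays where left. Dry friction 0.32 N m: about 6 N on a spoke 55 mm from the axis. Once the part is pinched against the stop, torque grows 0.012 N m per newton of clamping: a firm 15 N takes 0.5 N m, about 9 N on the spoke.
- angle: small printed L-shaped angle, 36 x 40 x 36 high, white, bystander; origin under its centre
- pulley: printed ring-shaped pulley, 52 across, 22 high, white, bystander; origin under its centre
- screwdriver: screwdriver lying on the table, bystander
- pliers: pliers with red handles lying on the table, about 165 long, bystander
- sponge: flat grey scouring pad 70 x 110 x 12, bystander
- mouse: black computer mouse 110 x 60 x 30, bystander
There are look-alikes about, which are no part of the job. Leave any brown, pink or red look-alike of the part that bears saddle_mid alone.

How it is judged:
By the outcome, as a careful person would: the job done as asked, in the order asked, and still so for the second after the job is handed in, with the robot touching nothing.
It also fails if it takes over 72 s, if anything falls off the work surface, if the arm or the gripper's body presses on something with over 40 N, if the wrist force passes 120 N, or if a joint passes its speed limit or range.

### The arm

A 7-joint arm with a two-finger parallel gripper is mounted at the origin on the work surface. World frame = base frame: x ahead of the robot, y to its left, z up, the work surface at z = 0. Lengths are in m, angles in rad, forces in N, time in s.
With the tool pointing down it reaches from about 0.425 to 0.925 m from the base axis. Payload 6.8 kg.
Tool frame: the origin (TCP) lies midway between the tips of the shut fingers; the grasp point (between the pads) lies 19 mm behind it; z points along the fingers, y is the line along which they close (so a half turn about z gives the same grasp; the last joint's range is limited). The gripper opens to 85 mm and grips with 20 to 120 N. Pads are 22 mm wide; open, the fingers measure 114 mm over their backs; the gripper's body (76 mm by 85 mm) begins 54 mm behind the grasp point. The pads swing forward as they close: fully open they stand 13 mm farther back than shut.
Start: joints at [-1.276, 0.477, 0.022, 1.555, -0.011, 1.109, -0.083], TCP at [0.265, 0.621, 0.231] pointing down, gripper open.
Joint ranges: [-2.96, 2.96], [-0.34, 2.1], [-1.41, 1.46], [0.24, 2.44], [-1.37, 4.51], [0.17, 1.92], [-2.96, 2.96]. Speed limits (rad/s): [2.39, 2.39, 3.14, 3.14, 3.14, 3.14, 3.14].

### API

Orientations are given as a rotation vector (axis times angle).
In Python, from bench import get_obs, grab_frame, camera_params, r gives the robot as it stands.
- The arm moves only by the shell command python3 -m jog 'ROWS' [FORCE]. ROWS is JSON, a list of rows, each an object of numbers: "rx", "ry", "rz": the turn, a rotation vector about the world's x, y, z scaled (see below); "x", "y", "z": the shift along the world's x, y, z scaled (see below); "jaw": the opening, from -1 (shut) to 1 (fully open). In form: [{"rx": .., "ry": .., "rz": .., "x": .., "y": .., "z": .., "jaw": ..}, ...]. A call has 1 to 8 rows; each row shifts and turns the commanded pose from where the row before left it; what a row does not reach is not made up. The controller multiplies each number of a shift by 60 mm and each number of a turn by 10 degrees. A row lasts 1/8 s, in which the tool goes at most 62.5 mm and 10.7 degrees, less where a joint would pass 70% of its speed; a pose out of reach is approached as far as the arm can. A call with a number of a shift or a turn outside -1 to 1 is refused whole. A call with a gripper value outside its range is refused whole. The fingers move at their own pace and stop on an object; FORCE is the grip in N (left out, the last holds). Time passes only in rows, so rows that do not move let the fingers close. It gives the time, the measured TCP pose, the force, the opening and the grip force at its end, in the units of the state.
- get_obs(): the state, without advancing time (a new reading comes with each control period).
- grab_frame(name): name is "side" or "top" or "wrist"; returns the picture (400x640x3 uint8, red, green, blue); there is no depth.
- camera_params(name): a dict with "fx", "fy", "cx", "cy" (pixels), "R" (3x3) and "t" (3): a world point X has camera coordinates R X + t. Camera axes: x right, y down, z forward; pixel columns grow to the right and rows downward; lengths in m; the calibration is good to about 2 mm. A picture is of the moment at which its call begins: read the wrist's pose just before it. camera_params takes no time and is no camera call; for the wrist camera it gives the pose at the moment of the call.
- r.hand_in(): hands the job in; it is judged then, once.
The state is a dict: "clock": time; "joints": joint angles; "qvel": joint speeds; "tau": joint torques, N m; "tcp_pos": TCP position; "orientation": TCP orientation; "contact_force": force on the tool from outside, world axes, zero at the start; "moment": the same for the moment, N m; "grip_width": finger opening in m; "gripper_force": force on a finger pad.
Only numpy, scipy, OpenCV 4.12 (cv2) and the standard library are available. Lean on these libraries where they do the work, as an engineer would, in place of code of your own. Each camera call takes 0.05 s, during which the arm holds its last target. There are 200 camera calls.

## Working session

There is one attempt and no reset: what is moved stays moved. The work goes in short steps, Python scripts to look and compute and a shell command to move; the robot and the scene stay as the last step left them, time stands still between calls to the robot, and variables do not carry over. Pictures are saved under pics/ and viewed, at most 10 in all, crops included, and the job is handed in when it is done.

```bash
mkdir -p pics; ls; python3 - <<'E'
from bench import get_obs, grab_frame, camera_params, r
import cv2,numpy as np
o=get_obs();print(o['clock'],o['tcp_pos'],o['orientation'],o['grip_width'],o['contact_force'])
for n in('top','side'):
    f=grab_frame(n);cv2.imwrite(f'pics/{n}0.png',f[:,:,::-1]);p=camera_params(n)
    print(n,{k:np.round(v,3).tolist() for k,v in p.items()})
E
```

```text
pics
0.0 [0.26437741 0.62043976 0.23034097] [-6.28407492e-01 -3.07782353e+00  2.77450861e-03] 0.0855207194794488 [-1.01392002 -0.89590494 -0.89227827]
top {'fx': 386.411, 'fy': 386.411, 'cx': 317.246, 'cy': 195.686, 'R': [[-0.003, -1.0, -0.016], [-0.983, 0.005, -0.181], [0.181, 0.015, -0.983]], 't': [0.076, 0.524, 1.312]}
side {'fx': 473.773, 'fy': 473.773, 'cx': 310.52, 'cy': 185.277, 'R': [[0.796, -0.605, 0.002], [-0.385, -0.508, -0.771], [0.468, 0.613, -0.637]], 't': [-0.392, 0.291, 1.23]}
```

View pics/top0.png

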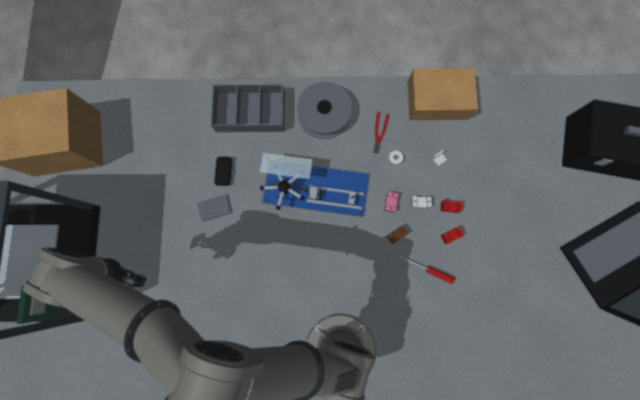

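View pics/side0.png

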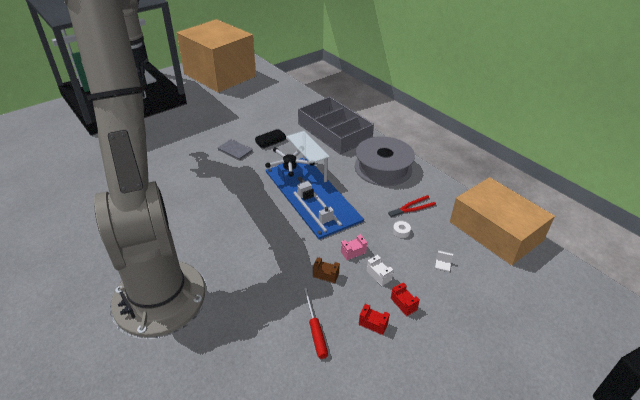

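The white saddle block is at top (422,201) and side (380,270). The look-alikes are pink (392,201), brown (398,234) and red (452,206 and 453,235). Only the white one fits, so I'll confirm it in an enlarged crop.

```bash
python3 - <<'E'
import cv2,numpy as np
t=cv2.imread('pics/top0.png')[140:245,245:475];cv2.imwrite('pics/c1.png',cv2.resize(t,None,fx=3.4,fy=3.4,interpolation=cv2.INTER_CUBIC))
s=cv2.imread('pics/side0.png')[120:300,250:450];cv2.imwrite('pics/c2.png',cv2.resize(s,None,fx=3.3,fy=3.3,interpolation=cv2.INTER_CUBIC))
E
```

```text
(no output)
```

View pics/c1.png

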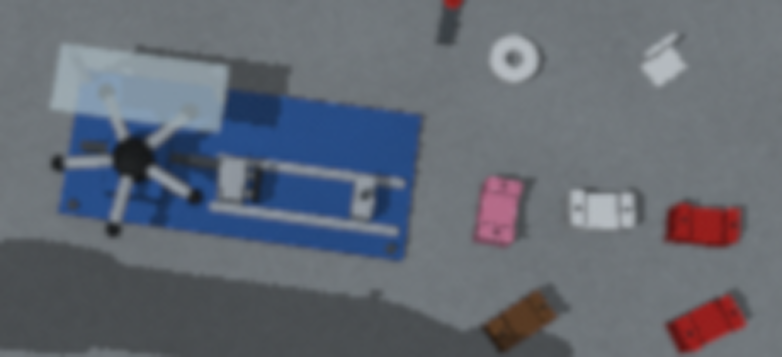

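View pics/c2.png

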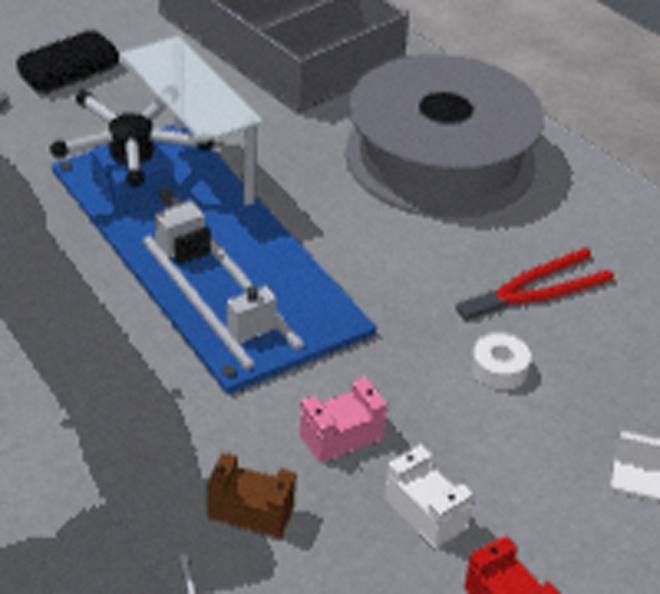

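The crop confirms it. The white block is the only white saddle with two cheeks, at c1 (603,210), lengthwise in world y. In c1 the hub is at (133,157), and the free spoke balls are at (57,162), (113,230) and (196,197).

```bash
cat > h.py <<'E'
import numpy as np
from bench import camera_params
def px2w(name,u,v,z,p=None):
    p=p or camera_params(name);R=np.array(p['R']);t=np.array(p['t'])
    d=R.T@np.array([(u-p['cx'])/p['fx'],(v-p['cy'])/p['fy'],1]);c=-R.T@t
    return c+d*(z-c[2])/d[2]
def w2px(name,X,p=None):
    p=p or camera_params(name);q=np.array(p['R'])@np.array(X)+np.array(p['t'])
    return q[0]/q[2]*p['fx']+p['cx'],q[1]/q[2]*p['fy']+p['cy']
E
python3 - <<'E'
from h import *
def T(n,u,v,z): print(n,np.round(px2w('top',245+u/3.4,140+v/3.4,z),4))
def S(n,u,v,z): print('  S',n,np.round(px2w('side',250+u/3.3,120+v/3.3,z),4))
for c in [(570,190),(570,228),(636,191),(636,230)]: T('part',*c,.044)
T('partc',603,210,.044)
for c in [(60,212),(405,260),(423,114)]: T('base',*c,.012)
for c in [(398,232),(212,206),(402,184),(262,163)]: T('rail',*c,.018)
T('hub',133,157,.098)
for c in [(57,162),(113,230),(196,197),(107,92),(190,108)]: T('ball',*c,.085)
T('stopL',352,200,.052);T('jaw',238,180,.052)
S('hub',131,124,.098);S('base',228,392,.012);S('base',376,328,.012);S('base',55,170,.012)
for c in [(59,149),(135,179),(205,143)]: S('ball',*c,.085)
S('part',412,458,.044);S('part',457,494,.044)
E
```

```text
part [ 0.5222 -0.2614  0.044 ]
part [ 0.4824 -0.2595  0.044 ]
part [ 0.5207 -0.3293  0.044 ]
part [ 0.48  -0.327  0.044]
partc [ 0.501  -0.2943  0.044 ]
base [0.5072 0.2722 0.012 ]
base [ 0.4541 -0.0925  0.012 ]
base [ 0.6117 -0.1157  0.012 ]
rail [ 0.483  -0.0853  0.018 ]
rail [0.5118 0.1104 0.018 ]
rail [ 0.5343 -0.0907  0.018 ]
rail [0.5579 0.0573 0.018 ]
hub [0.5483 0.1865 0.098 ]
ball [0.5464 0.2649 0.085 ]
ball [0.4764 0.2069 0.085 ]
ball [0.5096 0.1237 0.085 ]
ball [0.6192 0.2153 0.085 ]
ball [0.6018 0.1303 0.085 ]
stopL [ 0.5115 -0.0353  0.052 ]
jaw [0.5331 0.0821 0.052 ]
  S hub [0.5493 0.1861 0.098 ]
  S base [ 0.453  -0.0936  0.012 ]
  S base [ 0.6117 -0.1118  0.012 ]
  S base [0.506 0.265 0.012]
  S ball [0.4793 0.2095 0.085 ]
  S ball [0.5111 0.1261 0.085 ]
  S ball [0.599  0.1312 0.085 ]
  S part [ 0.5074 -0.2668  0.044 ]
  S part [ 0.5098 -0.3163  0.044 ]
```

```bash
python3 -m jog '[{"x":1,"y":-0.5,"rz":-0.9},{"x":1,"y":-0.5,"rz":-0.9},{"x":1,"y":-0.5,"rz":-0.9},{"x":0.9,"y":-1,"rz":-0.9},{"y":-1,"rz":-0.9},{"y":-1,"rz":-0.9},{"y":-1,"rz":-0.9},{"y":-1,"rz":-0.5}]'
```

```text
validation failed for argument at $[0]...
```

```bash
python3 -m jog '[{"y":-1},{"y":-1},{"y":-1},{"y":-1},{"y":-1},{"y":-1},{"y":-1},{"y":-1}]'
```

```text
validation failed for argument at $[0]...
```

```bash
python3 -m jog '[{"rx":0,"ry":0,"rz":-0.9,"x":1,"y":-0.5,"z":0,"jaw":1},{"rx":0,"ry":0,"rz":-0.9,"x":1,"y":-0.5,"z":0,"jaw":1},{"rx":0,"ry":0,"rz":-0.9,"x":1,"y":-0.5,"z":0,"jaw":1},{"rx":0,"ry":0,"rz":-0.9,"x":0.9,"y":-1,"z":0,"jaw":1},{"rx":0,"ry":0,"rz":-0.9,"x":0,"y":-1,"z":0,"jaw":1},{"rx":0,"ry":0,"rz":-0.9,"x":0,"y":-1,"z":0,"jaw":1},{"rx":0,"ry":0,"rz":-0.9,"x":0,"y":-1,"z":0,"jaw":1},{"rx":0,"ry":0,"rz":-0.5,"x":0,"y":-1,"z":0,"jaw":1}]'
```

```text
clock: 1.1
tcp_pos: [0.4737, 0.2486, 0.231]
orientation: [-2.246, -2.196, 0.001]
contact_force: [0.0, -0.8, 0.3]
grip_width: 0.0853
gripper_force: 0.0
```

```bash
python3 -m jog '[{"rx":0,"ry":0,"rz":0,"x":0.3,"y":-1,"z":0,"jaw":1},{"rx":0,"ry":0,"rz":0,"x":0,"y":-1,"z":0,"jaw":1},{"rx":0,"ry":0,"rz":0,"x":0,"y":-1,"z":0,"jaw":1},{"rx":0,"ry":0,"rz":0,"x":0,"y":-1,"z":0,"jaw":1},{"rx":0,"ry":0,"rz":0,"x":0,"y":-1,"z":0,"jaw":1},{"rx":0,"ry":0,"rz":0,"x":0,"y":-1,"z":0,"jaw":1},{"rx":0,"ry":0,"rz":0,"x":0,"y":-1,"z":0,"jaw":1},{"rx":0,"ry":0,"rz":0,"x":0,"y":-1,"z":0,"jaw":1}]'
python3 -m jog '[{"rx":0,"ry":0,"rz":0,"x":0,"y":-0.8,"z":0,"jaw":1},{"rx":0,"ry":0,"rz":0,"x":0,"y":0,"z":0,"jaw":1},{"rx":0,"ry":0,"rz":0,"x":0,"y":0,"z":0,"jaw":1}]'
python3 - <<'E'
from h import *
from bench import *
import cv2
o=get_obs();print(o['clock'],o['tcp_pos'],o['orientation'])
p=camera_params('wrist');f=grab_frame('wrist');cv2.imwrite('pics/w1.png',f[:,:,::-1])
import json;json.dump({k:np.array(v).tolist() for k,v in p.items()},open('w1.json','w'))
E
```

```text
clock: 2.1
tcp_pos: [0.4918, -0.2307, 0.2312]
orientation: [-2.241, -2.201, -0.0]
contact_force: [1.2, -0.1, -0.7]
grip_width: 0.0852
gripper_force: 0.0
clock: 2.48
tcp_pos: [0.4919, -0.2765, 0.2308]
orientation: [-2.241, -2.2, 0.0]
contact_force: [-1.0, 0.5, 0.3]
grip_width: 0.0854
gripper_force: 0.0
2.475 [ 0.49188965 -0.27650581  0.23082218] [-2.24132965e+00 -2.19967798e+00  9.81742412e-05]
```

View pics/w1.png

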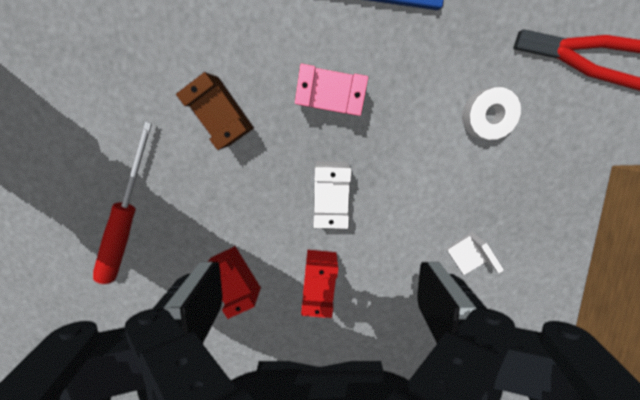

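The wrist view shows the white block with its cheek tops at about (315,167), (351,167), (349,228) and (313,228).

```bash
python3 - <<'E'
from h import *
import json,cv2
from scipy.spatial.transform import Rotation as Ro
p=json.load(open('w1.json'))
im=cv2.imread('pics/w1.png');g=im.min(2);m=np.zeros_like(g);m[155:240,300:365]=g[155:240,300:365]
m=(m>185).astype('uint8');n,l,s,c=cv2.connectedComponentsWithStats(m);i=1+s[1:,4].argmax()
pts=np.argwhere(l==i)[:,::-1]
w=np.array([px2w('',u,v,.044,p)[:2] for u,v in pts.astype(float)])
b=cv2.minAreaRect(w.astype('float32')*1000);print(s[i],b)
R=Ro.from_rotvec([-2.24132965,-2.19967798,0]).as_matrix();print('tool y',np.degrees(np.arctan2(R[1,1],R[0,1])))
E
```

```text
[ 314  167   37   46 1478] ((503.3727111816406, -282.2123107910156), (46.8812141418457, 36.0592155456543), 88.65461730957031)
tool y -1.074688562889989
```

```bash
python3 -m jog '[{"rx":0,"ry":0,"rz":0,"x":0.18,"y":-0.24,"z":-0.8,"jaw":1},{"rx":0,"ry":0,"rz":0,"x":0,"y":0,"z":-1,"jaw":1},{"rx":0,"ry":0,"rz":0,"x":0,"y":0,"z":-1,"jaw":1},{"rx":0,"ry":0,"rz":0,"x":0,"y":0,"z":-0.6,"jaw":1},{"rx":0,"ry":0,"rz":0,"x":0,"y":0,"z":-0.28,"jaw":1},{"rx":0,"ry":0,"rz":0,"x":0,"y":0,"z":0,"jaw":-0.3},{"rx":0,"ry":0,"rz":0,"x":0,"y":0,"z":0,"jaw":-0.6},{"rx":0,"ry":0,"rz":0,"x":0,"y":0,"z":0,"jaw":-0.6}]' 25
python3 -m jog '[{"rx":0,"ry":0,"rz":0,"x":0,"y":0,"z":0,"jaw":-0.6},{"rx":0,"ry":0,"rz":0,"x":0,"y":0,"z":0,"jaw":-0.6},{"rx":0,"ry":0,"rz":0,"x":0,"y":0,"z":0,"jaw":-0.6},{"rx":0,"ry":0,"rz":0,"x":0,"y":0,"z":0,"jaw":-0.6}]'
```

```text
clock: 3.52
tcp_pos: [0.5041, -0.292, 0.0123]
orientation: [2.24, 2.199, 0.002]
contact_force: [-0.5, 0.6, 4.3]
grip_width: 0.0353
gripper_force: 24.6
clock: 4.03
tcp_pos: [0.5041, -0.292, 0.0123]
orientation: [2.241, 2.198, 0.003]
contact_force: [-1.1, 0.7, 6.9]
grip_width: 0.0355
gripper_force: 24.8
```

```bash
python3 -m jog '[{"rx":0,"ry":0,"rz":0,"x":0,"y":0,"z":0.6,"jaw":-0.6},{"rx":0,"ry":0,"rz":0,"x":0,"y":0,"z":1,"jaw":-0.6},{"rx":0,"ry":0,"rz":-0.72,"x":0.31,"y":0.6,"z":0.3,"jaw":-0.6},{"rx":0,"ry":0,"rz":0,"x":0,"y":1,"z":0,"jaw":-0.6},{"rx":0,"ry":0,"rz":0,"x":0,"y":1,"z":0,"jaw":-0.6},{"rx":0,"ry":0,"rz":0,"x":0,"y":1,"z":0,"jaw":-0.6},{"rx":0,"ry":0,"rz":0,"x":0,"y":1,"z":0,"jaw":-0.6},{"rx":0,"ry":0,"rz":0,"x":0,"y":0.4,"z":0,"jaw":-0.6}]'
python3 -m jog '[{"rx":0,"ry":0,"rz":0,"x":0,"y":0,"z":0,"jaw":-0.6},{"rx":0,"ry":0,"rz":0,"x":0,"y":0,"z":0,"jaw":-0.6}]'
python3 - <<'E'
from h import *
from bench import *
import cv2
o=get_obs();print(o['tcp_pos'],o['orientation'])
p=camera_params('wrist');f=grab_frame('wrist');cv2.imwrite('pics/w2.png',f[:,:,::-1])
import json;json.dump({k:np.array(v).tolist() for k,v in p.items()},open('w2.json','w'))
E
```

```text
clock: 5.03
tcp_pos: [0.5214, 0.013, 0.125]
orientation: [-2.37, -2.061, -0.003]
contact_force: [0.2, -1.4, -0.3]
grip_width: 0.0355
gripper_force: 25.9
clock: 5.28
tcp_pos: [0.5215, 0.0072, 0.125]
orientation: [2.377, 2.053, 0.001]
contact_force: [0.0, -0.1, -0.3]
grip_width: 0.0355
gripper_force: 25.9
[0.52153355 0.00722678 0.12499834] [2.37673644e+00 2.05331174e+00 7.35868497e-04]
```

View pics/w2.png

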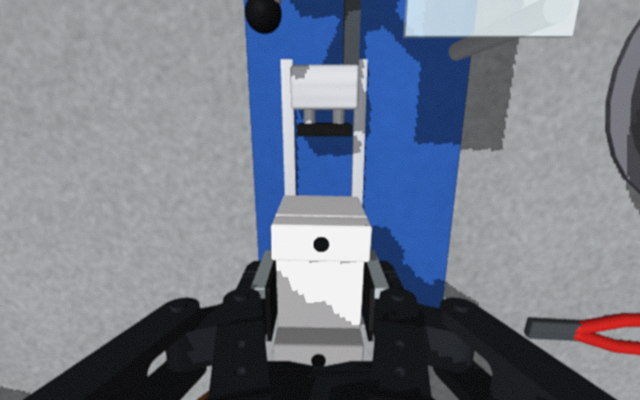

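The rails flank the channel: the left one runs u 281–293 at row 65 and 284–297 at row 190, the right one 356–368 and 352–364. The held block is centred at u≈321, and the pad is at row 130.

```bash
python3 - <<'E'
from h import *
import json,cv2
p=json.load(open('w2.json'));im=cv2.imread('pics/w2.png');g=im.min(2)
c=[]
for v in (90,120,150,165,180,190):
    row=g[v].astype(int); a=np.where(row[275:305]>120)[0]+275; b=np.where(row[345:375]>120)[0]+345
    if len(a) and len(b):
        q=[px2w('',u,v,.018,p)[:2] for u in(a[0],a[-1]+1,b[0],b[-1]+1)]
        print(v,a[0],a[-1],b[0],b[-1],np.round(q,4).tolist(), 'mid',np.round((q[0]+q[3])/2,4)); c.append((q[0]+q[3])/2)
c=np.array(c);print(np.polyfit(c[:,1],c[:,0],1), 'x at y=.0082',np.polyval(np.polyfit(c[:,1],c[:,0],1),.0082))
print('pad front top',px2w('',325,136,.042,p),'jaw c',px2w('',325,87,.052,p))
# held block: cheek top z = .125-.0123+.044
z=.125-.0123+.044
for u,v in((273,222),(371,222),(272,260),(371,260)):print(px2w('',u,v,z,p))
E
```

```text
90 281 304 345 366 [[0.5063, 0.0958], [0.5231, 0.0933], [0.5511, 0.0892], [0.5664, 0.087]] mid [0.5364 0.0914]
120 282 293 354 363 [[0.5034, 0.0755], [0.512, 0.0742], [0.555, 0.0679], [0.5621, 0.0669]] mid [0.5328 0.0712]
150 283 294 354 364 [[0.5003, 0.0542], [0.5091, 0.0529], [0.5524, 0.0465], [0.5605, 0.0453]] mid [0.5304 0.0498]
165 284 294 352 363 [[0.4991, 0.0431], [0.5073, 0.0419], [0.5497, 0.0356], [0.5586, 0.0343]] mid [0.5288 0.0387]
180 284 294 352 362 [[0.4971, 0.0318], [0.5054, 0.0306], [0.5483, 0.0243], [0.5566, 0.023]] mid [0.5268 0.0274]
190 284 295 352 362 [[0.4958, 0.0241], [0.5049, 0.0228], [0.5474, 0.0165], [0.5557, 0.0153]] mid [0.5257 0.0197]
[0.14425234 0.5230008 ] x at y=.0082 0.5241836711702849
pad front top [0.53244366 0.06151088 0.042     ] jaw c [0.53649533 0.0911886  0.052     ]
[0.50963237 0.04349302 0.1567    ]
[0.54345088 0.03851639 0.1567    ]
[0.50661394 0.02931169 0.1567    ]
[0.54196601 0.02410711 0.1567    ]
```

```bash
python3 -m jog '[{"rx":0,"ry":0,"rz":0,"x":0.033,"y":0,"z":-0.5,"jaw":-0.6},{"rx":0,"ry":0,"rz":0,"x":0,"y":0,"z":-0.6,"jaw":-0.6},{"rx":0,"ry":0,"rz":0,"x":0,"y":0,"z":-0.3,"jaw":-0.6},{"rx":0,"ry":0,"rz":0,"x":0,"y":0,"z":-0.15,"jaw":-0.6},{"rx":0,"ry":0,"rz":0,"x":0,"y":0,"z":0,"jaw":-0.6}]'
```

```text
clock: 5.95
tcp_pos: [0.5236, 0.0079, 0.0316]
orientation: [2.377, 2.054, -0.0]
contact_force: [-0.4, -0.1, -0.6]
grip_width: 0.0355
gripper_force: 25.9
```

```bash
python3 -m jog '[{"rx":0,"ry":0,"rz":0,"x":0,"y":0,"z":-0.05,"jaw":-0.6},{"rx":0,"ry":0,"rz":0,"x":0,"y":0,"z":-0.05,"jaw":-0.6},{"rx":0,"ry":0,"rz":0,"x":0,"y":0,"z":0,"jaw":-0.6}]'
python3 -m jog '[{"rx":0,"ry":0,"rz":0,"x":0,"y":0,"z":-0.02,"jaw":-0.6},{"rx":0,"ry":0,"rz":0,"x":0,"y":0,"z":0,"jaw":-0.6}]'
```

```text
clock: 6.32
tcp_pos: [0.5235, 0.0086, 0.0256]
orientation: [2.376, 2.056, 0.001]
contact_force: [1.1, 0.5, -0.5]
grip_width: 0.0357
gripper_force: 25.9
clock: 6.58
tcp_pos: [0.5236, 0.0085, 0.0243]
orientation: [2.376, 2.055, 0.0]
contact_force: [-0.1, -0.0, -1.5]
grip_width: 0.0356
gripper_force: 25.9
```

```bash
python3 -m jog '[{"rx":0,"ry":0,"rz":0,"x":0,"y":0,"z":-0.02,"jaw":-0.6},{"rx":0,"ry":0,"rz":0,"x":0,"y":0,"z":0,"jaw":-0.6}]'
python3 -m jog '[{"rx":0,"ry":0,"rz":0,"x":0,"y":0,"z":-0.01,"jaw":-0.6},{"rx":0,"ry":0,"rz":0,"x":0,"y":0,"z":0,"jaw":-0.6}]'
```

```text
clock: 6.82
tcp_pos: [0.5235, 0.0085, 0.0242]
orientation: [-2.376, -2.054, -0.001]
contact_force: [-4.6, 0.8, 14.7]
grip_width: 0.0356
gripper_force: 27.4
clock: 7.08
tcp_pos: [0.5236, 0.0085, 0.0242]
orientation: [-2.376, -2.054, -0.002]
contact_force: [-6.9, 1.5, 22.6]
grip_width: 0.0354
gripper_force: 28.2
```

```bash
python3 -m jog '[{"rx":0,"ry":0,"rz":0,"x":0,"y":0,"z":0.025,"jaw":-0.6},{"rx":0,"ry":0,"rz":0,"x":0,"y":0,"z":0,"jaw":0.2},{"rx":0,"ry":0,"rz":0,"x":0,"y":0,"z":0,"jaw":0.3},{"rx":0,"ry":0,"rz":0,"x":0,"y":0,"z":0,"jaw":0.3},{"rx":0,"ry":0,"rz":0,"x":0,"y":0,"z":0.5,"jaw":0.3},{"rx":0,"ry":0,"rz":0,"x":0,"y":0,"z":1,"jaw":0.3},{"rx":0,"ry":0,"rz":0,"x":0,"y":-0.6,"z":1,"jaw":0.3},{"rx":0,"ry":0,"rz":0,"x":0,"y":0,"z":0,"jaw":0.3}]'
python3 - <<'E'
from h import *
from bench import *
import cv2,json
o=get_obs();print(o['tcp_pos'],o['orientation'],o['grip_width'])
p=camera_params('wrist');f=grab_frame('wrist');cv2.imwrite('pics/w3.png',f[:,:,::-1])
json.dump({k:np.array(v).tolist() for k,v in p.items()},open('w3.json','w'))
E
```

```text
clock: 8.07
tcp_pos: [0.526, -0.0266, 0.1716]
orientation: [2.377, 2.047, 0.01]
contact_force: [0.1, -0.2, -0.5]
grip_width: 0.0558
gripper_force: 0.0
[ 0.52598895 -0.02659573  0.17158154] [2.37658095 2.04731433 0.00997456] 0.055849249291961826
```

View pics/w3.png

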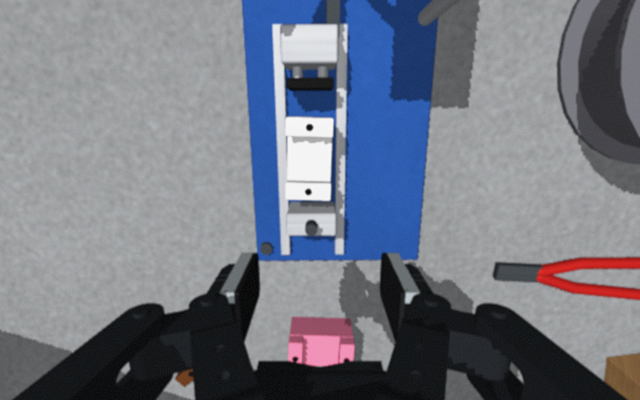

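The block lies flat and square between the rails, from (310,122) to (308,198), with the pad at row 84 and the stop at row 220. Next I move above the gap between the spokes with the fingers shut.

```bash
python3 -m jog '[{"rx":0,"ry":0,"rz":0.95,"x":0.05,"y":0.34,"z":0,"jaw":-1},{"rx":0,"ry":0,"rz":0.95,"x":0.05,"y":0.34,"z":0,"jaw":-1},{"rx":0,"ry":0,"rz":0.95,"x":0.05,"y":0.34,"z":0,"jaw":-1},{"rx":0,"ry":0,"rz":0.95,"x":0.05,"y":0.34,"z":0,"jaw":-1},{"rx":0,"ry":0,"rz":0.95,"x":0.05,"y":0.34,"z":0,"jaw":-1},{"rx":0,"ry":0,"rz":0.95,"x":0.05,"y":0.34,"z":0,"jaw":-1},{"rx":0,"ry":0,"rz":0.95,"x":0.05,"y":0.34,"z":0,"jaw":-1},{"rx":0,"ry":0,"rz":0.95,"x":0.05,"y":0.34,"z":0,"jaw":-1}]'
python3 -m jog '[{"rx":0,"ry":0,"rz":0.95,"x":0,"y":0,"z":0,"jaw":-1},{"rx":0,"ry":0,"rz":0.95,"x":0,"y":0,"z":0,"jaw":-1},{"rx":0,"ry":0,"rz":0.6,"x":0,"y":0,"z":0,"jaw":-1},{"rx":0,"ry":0,"rz":0,"x":0,"y":0,"z":0,"jaw":-1},{"rx":0,"ry":0,"rz":0,"x":0,"y":0,"z":0,"jaw":-1}]'
cat > st.py <<'E'
from h import *
from bench import *
H=np.array([.5493,.1863]);TH=np.radians(-8.3)
def st():
    o=get_obs();d=np.array(o['tcp_pos'][:2])-H;f=o['contact_force']
    r=np.hypot(*d);a=(np.degrees(np.arctan2(d[1],d[0])-TH))%360
    tq=-(d[0]*f[1]-d[1]*f[0]) # torque by env on tool about hub, (reaction opposes cw => + means pushing cw)
    v=np.array(o['orientation']);ph=np.degrees(np.arctan2(v[1],v[0]))
    tyang=2*ph-90
    print('t%.2f'%o['clock'],'tcp',np.round(o['tcp_pos'],4),'r %.4f ang %.1f'%(r,a),'f',np.round(f,1),'T %.3f'%(-tq),'tooly-rad %.1f'%((tyang-a-np.degrees(TH)+90)%180-90),'j7 %.2f'%o['joints'][6],'w',round(o['grip_width'],4))
    return o
E
python3 -c "
from st import *;o=st();print(o['orientation'])"
```

```text
clock: 9.12
tcp_pos: [0.5461, 0.1409, 0.1657]
orientation: [-0.596, -3.081, 0.002]
contact_force: [-0.3, 0.9, 0.4]
grip_width: -0.0003
gripper_force: 0.0
clock: 9.75
tcp_pos: [0.5468, 0.1397, 0.1667]
orientation: [0.072, -3.139, 0.0]
contact_force: [1.0, -1.0, -0.9]
grip_width: 0.0
gripper_force: 0.0
t9.75 tcp [0.5468 0.1397 0.1667] r 0.0467 ang 275.2 f [ 1.  -1.  -0.9] T 0.049 tooly-rad 5.7 j7 1.36 w 0.0
[ 7.20074167e-02 -3.13907407e+00  3.85057829e-04]
```

```bash
python3 -m jog '[{"rx":0,"ry":0,"rz":0,"x":0.08,"y":-0.05,"z":-0.5,"jaw":-1},{"rx":0,"ry":0,"rz":0,"x":0,"y":0,"z":-0.4,"jaw":-1},{"rx":0,"ry":0,"rz":0,"x":0,"y":0,"z":-0.2,"jaw":-1},{"rx":0,"ry":0,"rz":0,"x":0,"y":0,"z":0,"jaw":-1}]'
python3 -c "
from st import *;st()"
```

```text
clock: 10.25
tcp_pos: [0.5517, 0.1365, 0.1009]
orientation: [0.074, -3.139, 0.001]
contact_force: [0.1, -0.3, -0.5]
grip_width: -0.0001
gripper_force: 0.0
t10.25 tcp [0.5517 0.1365 0.1009] r 0.0499 ang 281.0 f [ 0.1 -0.3 -0.5] T 0.006 tooly-rad -0.0 j7 1.40 w -0.0001
```

```bash
python3 -m jog '[{"rx":0,"ry":0,"rz":0,"x":0,"y":0,"z":-0.25,"jaw":-1},{"rx":0,"ry":0,"rz":0,"x":0,"y":0,"z":-0.26,"jaw":-1},{"rx":0,"ry":0,"rz":0,"x":0,"y":0,"z":0,"jaw":-1}]'
python3 - <<'E'
from st import *
import cv2
st()
H=np.array([.5493,.1863])
# waypoints every 9 deg on r=50
a=281.;c=np.array([.5517,.1365]);out=[]
P=lambda a:H+.050*np.array([np.cos(np.radians(a)+TH),np.sin(np.radians(a)+TH)])
for k in range(24):
    b=a-8;d=(P(b)-P(a))/.06;print('%.0f'%b,np.round(d,2));a=b
f=grab_frame('top');cv2.imwrite('pics/t2.png',cv2.resize(f[150:230,240:340,::-1],None,fx=6,fy=6,interpolation=cv2.INTER_CUBIC))
E
```

```text
clock: 10.62
tcp_pos: [0.5511, 0.1362, 0.0695]
orientation: [0.075, -3.138, 0.001]
contact_force: [-0.3, 0.7, -0.3]
grip_width: -0.0
gripper_force: 0.0
t10.62 tcp [0.5511 0.1362 0.0695] r 0.0501 ang 280.4 f [-0.3  0.7 -0.3] T -0.014 tooly-rad 0.6 j7 1.41 w -0.0
273 [-0.12  0.  ]
265 [-0.11  0.02]
257 [-0.11  0.03]
249 [-0.11  0.05]
241 [-0.1   0.06]
233 [-0.09  0.08]
225 [-0.08  0.09]
217 [-0.06  0.1 ]
209 [-0.05  0.11]
201 [-0.03  0.11]
193 [-0.02  0.11]
185 [-0.    0.12]
177 [0.01 0.12]
169 [0.03 0.11]
161 [0.05 0.11]
153 [0.06 0.1 ]
145 [0.07 0.09]
137 [0.09 0.08]
129 [0.1  0.07]
121 [0.1  0.05]
113 [0.11 0.04]
105 [0.11 0.02]
97 [0.12 0.01]
89 [ 0.12 -0.01]
```

View pics/t2.png

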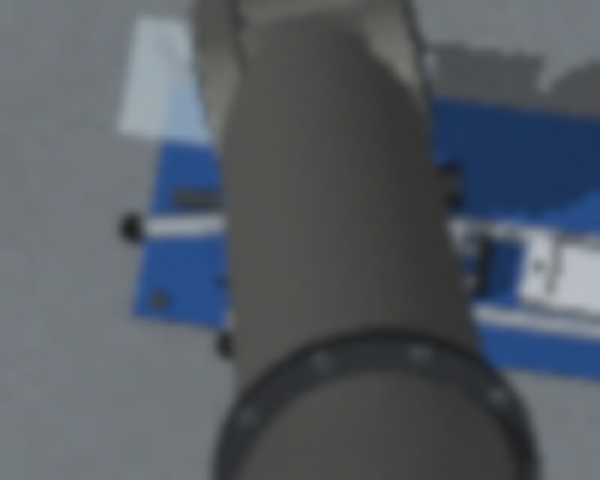

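The wheel is undisturbed: the left ball is at (130,227) in the crop and the arm hides the rest. Starting the first stroke.

```bash
python3 -m jog '[{"rx":0,"ry":0,"rz":-0.8,"x":-0.12,"y":0,"z":0,"jaw":-1},{"rx":0,"ry":0,"rz":-0.8,"x":-0.11,"y":0.02,"z":0,"jaw":-1},{"rx":0,"ry":0,"rz":-0.8,"x":-0.11,"y":0.03,"z":0,"jaw":-1},{"rx":0,"ry":0,"rz":-0.8,"x":-0.11,"y":0.05,"z":0,"jaw":-1}]'
python3 -c "
from st import *;st()"
```

```text
clock: 11.18
tcp_pos: [0.5274, 0.1408, 0.0718]
orientation: [0.803, 3.032, 0.0]
contact_force: [5.2, -4.9, -3.9]
grip_width: -0.0001
gripper_force: 3.4
t11.18 tcp [0.5274 0.1408 0.0718] r 0.0505 ang 252.6 f [ 5.2 -4.9 -3.9] T 0.344 tooly-rad -4.0 j7 0.93 w -0.0001
```

```bash
python3 -m jog '[{"rx":0,"ry":0,"rz":-0.8,"x":-0.1,"y":0.06,"z":0,"jaw":-1},{"rx":0,"ry":0,"rz":-0.8,"x":-0.09,"y":0.08,"z":0,"jaw":-1},{"rx":0,"ry":0,"rz":-0.8,"x":-0.08,"y":0.09,"z":0,"jaw":-1},{"rx":0,"ry":0,"rz":-0.8,"x":-0.06,"y":0.1,"z":0,"jaw":-1},{"rx":0,"ry":0,"rz":-0.8,"x":-0.05,"y":0.11,"z":0,"jaw":-1},{"rx":0,"ry":0,"rz":-0.8,"x":-0.03,"y":0.11,"z":0,"jaw":-1}]'
python3 -c "
from st import *;st()"
```

```text
clock: 11.92
tcp_pos: [0.4994, 0.1728, 0.0711]
orientation: [-1.97, -2.447, 0.006]
contact_force: [-5.4, -7.2, 4.9]
grip_width: -0.0001
gripper_force: 3.7
t11.93 tcp [0.4994 0.1728 0.0711] r 0.0517 ang 203.5 f [-5.4 -7.2  4.9] T 0.288 tooly-rad -2.8 j7 0.19 w -0.0001
```

```bash
python3 -m jog '[{"rx":0,"ry":0,"rz":-0.8,"x":-0.02,"y":0.11,"z":0,"jaw":-1},{"rx":0,"ry":0,"rz":-0.8,"x":0,"y":0.12,"z":0,"jaw":-1},{"rx":0,"ry":0,"rz":-0.8,"x":0.02,"y":0.12,"z":0,"jaw":-1},{"rx":0,"ry":0,"rz":-0.8,"x":0.03,"y":0.11,"z":0,"jaw":-1},{"rx":0,"ry":0,"rz":-0.8,"x":0.05,"y":0.11,"z":0,"jaw":-1},{"rx":0,"ry":0,"rz":0,"x":0,"y":0,"z":0,"jaw":-1}]'
python3 -c "
from st import *;st()"
```

```text
clock: 12.68
tcp_pos: [0.5025, 0.2095, 0.0702]
orientation: [-2.681, -1.633, 0.009]
contact_force: [-6.2, -0.7, 0.2]
grip_width: 0.0001
gripper_force: 2.4
t12.68 tcp [0.5025 0.2095 0.0702] r 0.0522 ang 161.9 f [-6.2 -0.7  0.2] T 0.174 tooly-rad -0.9 j7 -0.41 w 0.0001
```

```bash
python3 -m jog '[{"rx":0,"ry":0,"rz":0,"x":-0.05,"y":-0.1,"z":0,"jaw":-1},{"rx":0,"ry":0,"rz":0,"x":0,"y":0,"z":0.4,"jaw":-1},{"rx":0,"ry":0,"rz":0,"x":0,"y":0,"z":0.4,"jaw":-1},{"rx":0,"ry":0,"rz":0.98,"x":0,"y":-0.2,"z":0,"jaw":-1},{"rx":0,"ry":0,"rz":0.98,"x":0,"y":-0.2,"z":0,"jaw":-1},{"rx":0,"ry":0,"rz":0.98,"x":0.1,"y":-0.2,"z":0,"jaw":-1},{"rx":0,"ry":0,"rz":0.98,"x":0.1,"y":-0.2,"z":0,"jaw":-1},{"rx":0,"ry":0,"rz":0.98,"x":0.1,"y":-0.2,"z":0,"jaw":-1}]'
python3 -m jog '[{"rx":0,"ry":0,"rz":0.98,"x":0.1,"y":0,"z":0,"jaw":-1},{"rx":0,"ry":0,"rz":0.98,"x":0,"y":0,"z":0,"jaw":-1},{"rx":0,"ry":0,"rz":0.98,"x":0,"y":0,"z":0,"jaw":-1},{"rx":0,"ry":0,"rz":0.98,"x":0,"y":0,"z":0,"jaw":-1},{"rx":0,"ry":0,"rz":0,"x":0,"y":0,"z":0,"jaw":-1}]'
python3 - <<'E'
from st import *
import cv2
st();f=grab_frame('side');cv2.imwrite('pics/s2.png',cv2.resize(f[120:260,240:380,::-1],None,fx=4.2,fy=4.2,interpolation=cv2.INTER_CUBIC))
E
```

```text
clock: 13.68
tcp_pos: [0.5213, 0.143, 0.1197]
orientation: [1.756, 2.604, 0.003]
contact_force: [-0.5, 0.3, -0.2]
grip_width: -0.0002
gripper_force: 0.0
clock: 14.3
tcp_pos: [0.5271, 0.1433, 0.1196]
orientation: [0.792, 3.039, 0.002]
contact_force: [-0.6, -0.4, -0.0]
grip_width: -0.0
gripper_force: 0.0
t14.30 tcp [0.5271 0.1433 0.1196] r 0.0485 ang 251.0 f [-0.6 -0.4 -0. ] T -0.017 tooly-rad -1.9 j7 0.92 w -0.0
```

View pics/s2.png

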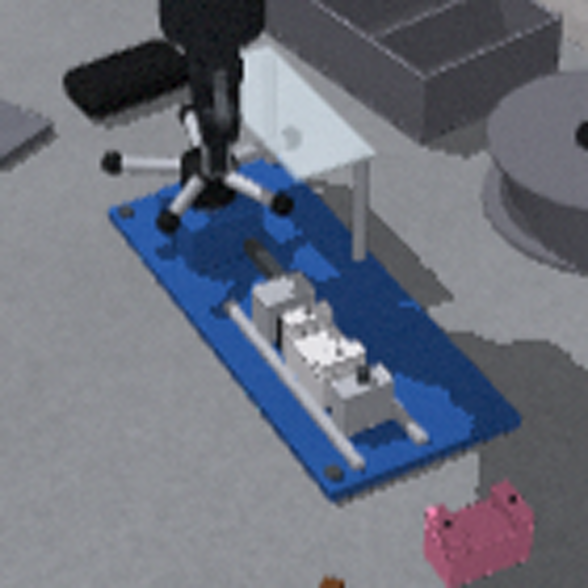

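The jaw has closed up to the block. The spoke balls are at crop (112,161), (167,220) and (283,205).

```bash
python3 - <<'E'
from st import *
for u,v in((112,161),(167,220),(283,205)):
    X=px2w('side',240+u/4.2,120+v/4.2,.085);d=X[:2]-H;print(np.round(X,4),np.hypot(*d),(np.degrees(np.arctan2(d[1],d[0])-TH))%360)
E
python3 -m jog '[{"rx":0,"ry":0,"rz":0,"x":0,"y":-0.02,"z":-0.3,"jaw":-1},{"rx":0,"ry":0,"rz":0,"x":0,"y":0,"z":-0.25,"jaw":-1},{"rx":0,"ry":0,"rz":0,"x":0,"y":0,"z":-0.27,"jaw":-1},{"rx":0,"ry":0,"rz":0,"x":0,"y":0,"z":0,"jaw":-1}]'
python3 -c "
from st import *;st()"
```

```text
[0.4965 0.243  0.085 ] 0.07745321215494273 141.2449283218271
[0.4885 0.1552 0.085 ] 0.06834648651234222 215.41016261229856
[0.5693 0.1172 0.085 ] 0.07191079548753375 294.4241555261042
clock: 14.85
tcp_pos: [0.5252, 0.1421, 0.0679]
orientation: [-0.788, -3.038, 0.004]
contact_force: [-0.0, 1.1, -0.4]
grip_width: -0.0001
gripper_force: 0.0
t14.85 tcp [0.5252 0.1421 0.0679] r 0.0504 ang 249.7 f [-0.   1.1 -0.4] T -0.026 tooly-rad -0.5 j7 0.96 w -0.0001
```

```bash
python3 -m jog '[{"rx":0,"ry":0,"rz":-0.8,"x":-0.1,"y":0.06,"z":0.03,"jaw":-1},{"rx":0,"ry":0,"rz":-0.8,"x":-0.09,"y":0.08,"z":0,"jaw":-1},{"rx":0,"ry":0,"rz":-0.8,"x":-0.08,"y":0.09,"z":0,"jaw":-1},{"rx":0,"ry":0,"rz":-0.8,"x":-0.06,"y":0.1,"z":0,"jaw":-1},{"rx":0,"ry":0,"rz":-0.8,"x":-0.05,"y":0.11,"z":0,"jaw":-1}]'
python3 -c "
from st import *;st()"
python3 -m jog '[{"rx":0,"ry":0,"rz":-0.4,"x":-0.02,"y":0.055,"z":0,"jaw":-1},{"rx":0,"ry":0,"rz":-0.4,"x":-0.015,"y":0.055,"z":0,"jaw":-1},{"rx":0,"ry":0,"rz":-0.4,"x":-0.01,"y":0.057,"z":0,"jaw":-1}]'
python3 -c "
from st import *;st()"
```

```text
clock: 15.48
tcp_pos: [0.5033, 0.1658, 0.0717]
orientation: [1.79, 2.58, -0.005]
contact_force: [-2.2, -6.4, 2.4]
grip_width: -0.0
gripper_force: 3.8
t15.47 tcp [0.5033 0.1658 0.0717] r 0.0504 ang 212.3 f [-2.2 -6.4  2.4] T 0.248 tooly-rad -3.5 j7 0.34 w -0.0
clock: 15.85
tcp_pos: [0.4995, 0.1761, 0.0715]
orientation: [-2.047, -2.383, 0.007]
contact_force: [-2.3, -6.9, 1.8]
grip_width: -0.0003
gripper_force: 3.7
t15.85 tcp [0.4995 0.1761 0.0715] r 0.0508 ang 199.9 f [-2.3 -6.9  1.8] T 0.321 tooly-rad -2.9 j7 0.16 w -0.0003
```

```bash
for i in 1; do python3 -m jog '[{"rx":0,"ry":0,"rz":-0.4,"x":-0.005,"y":0.058,"z":0,"jaw":-1},{"rx":0,"ry":0,"rz":-0.4,"x":0,"y":0.058,"z":0,"jaw":-1},{"rx":0,"ry":0,"rz":-0.4,"x":0.003,"y":0.058,"z":0,"jaw":-1}]' >/dev/null; python3 -c "
from st import *;st()"; done
python3 -m jog '[{"rx":0,"ry":0,"rz":-0.3,"x":0.004,"y":0.044,"z":0,"jaw":-1}]' >/dev/null; python3 -c "
from st import *;st()"
python3 -m jog '[{"rx":0,"ry":0,"rz":-0.3,"x":0.006,"y":0.044,"z":0,"jaw":-1}]' >/dev/null; python3 -c "
from st import *;st()"
python3 -m jog '[{"rx":0,"ry":0,"rz":-0.3,"x":0.008,"y":0.043,"z":0,"jaw":-1}]' >/dev/null; python3 -c "
from st import *;st()"
```

```text
t16.23 tcp [0.4983 0.1868 0.0711] r 0.0510 ang 187.7 f [-7.9 -5.3  4.7] T 0.275 tooly-rad -2.7 j7 -0.02 w 0.0003
t16.35 tcp [0.4985 0.1896 0.071 ] r 0.0509 ang 184.6 f [-6.4 -5.5  3.7] T 0.299 tooly-rad -2.5 j7 -0.06 w -0.0
t16.48 tcp [0.4986 0.1924 0.071 ] r 0.0511 ang 181.5 f [-6.9 -6.1  4.2] T 0.353 tooly-rad -2.4 j7 -0.11 w 0.0
t16.60 tcp [0.4988 0.1951 0.0709] r 0.0513 ang 178.4 f [-8.2 -5.6  4.8] T 0.353 tooly-rad -2.3 j7 -0.15 w 0.0001
```

```bash
cat >> st.py <<'E'
def tq():
    o=st();d=np.array(o['tcp_pos'][:2])-H;f=np.array(o['contact_force'][:2])
    w=np.arctan2(d[1],d[0]);al=w-np.arcsin(.017/np.hypot(*d));s=np.array([np.cos(al),np.sin(al)]);n=np.array([s[1],-s[0]])
    N=-f@n;A=f@s;print('   Ttrue %.3f N %.1f along %.1f spoke(vice) %.1f'%(N*(np.hypot(*d)**2-.017**2)**.5-.006*A,N,A,np.degrees(al-TH)%360))
E
python3 -m jog '[{"rx":0,"ry":0,"rz":-0.2,"x":0.007,"y":0.029,"z":0,"jaw":-1}]' >/dev/null; python3 -c "
from st import *;tq()"
python3 -m jog '[{"rx":0,"ry":0,"rz":-0.2,"x":0.008,"y":0.029,"z":0,"jaw":-1}]' >/dev/null; python3 -c "
from st import *;tq()"
```

```text
t16.73 tcp [0.4993 0.1971 0.0709] r 0.0511 ang 176.2 f [-7.6 -4.6  3.5] T 0.311 tooly-rad -2.1 j7 -0.18 w 0.0001
   Ttrue 0.355 N 7.9 along 4.0 spoke(vice) 156.7
t16.85 tcp [0.4996 0.1988 0.0708] r 0.0512 ang 174.2 f [-7.3 -5.2  3.2] T 0.350 tooly-rad -2.1 j7 -0.21 w -0.0002
   Ttrue 0.385 N 8.4 along 3.2 spoke(vice) 154.8
```

```bash
python3 -m jog '[{"rx":0,"ry":0,"rz":-0.2,"x":0.009,"y":0.028,"z":0,"jaw":-1}]' >/dev/null; python3 -c "
from st import *;tq()"
python3 -m jog '[{"rx":0,"ry":0,"rz":-0.2,"x":0.01,"y":0.028,"z":0,"jaw":-1}]' >/dev/null; python3 -c "
from st import *;tq()"
python3 -m jog '[{"rx":0,"ry":0,"rz":-0.2,"x":0.011,"y":0.028,"z":0,"jaw":-1}]' >/dev/null; python3 -c "
from st import *;tq()"
```

```text
t16.98 tcp [0.5    0.2006 0.0708] r 0.0513 ang 172.1 f [-7.9 -4.7  3.3] T 0.343 tooly-rad -2.0 j7 -0.24 w -0.0002
   Ttrue 0.384 N 8.4 along 3.7 spoke(vice) 152.7
t17.10 tcp [0.5005 0.2025 0.0708] r 0.0515 ang 170.0 f [-9.2 -4.   4.5] T 0.344 tooly-rad -1.9 j7 -0.27 w -0.0
   Ttrue 0.397 N 8.8 along 4.8 spoke(vice) 150.7
t17.23 tcp [0.5009 0.2042 0.0708] r 0.0516 ang 168.0 f [-9.5 -3.5  3.8] T 0.342 tooly-rad -1.8 j7 -0.30 w -0.0002
   Ttrue 0.398 N 8.8 along 5.1 spoke(vice) 148.7
```

```bash
python3 -m jog '[{"rx":0,"ry":0,"rz":-0.2,"x":0.012,"y":0.027,"z":0,"jaw":-1}]' >/dev/null; python3 -c "
from st import *;tq()"
python3 -m jog '[{"rx":0,"ry":0,"rz":-0.2,"x":0.013,"y":0.027,"z":0,"jaw":-1}]' >/dev/null; python3 -c "
from st import *;tq()"
python3 -m jog '[{"rx":0,"ry":0,"rz":-0.2,"x":0.014,"y":0.026,"z":0,"jaw":-1}]' >/dev/null; python3 -c "
from st import *;tq()"
```

```text
t17.35 tcp [0.5014 0.2059 0.0707] r 0.0517 ang 166.0 f [-9.7 -2.7  4.7] T 0.318 tooly-rad -1.9 j7 -0.33 w -0.0001
   Ttrue 0.379 N 8.4 along 5.5 spoke(vice) 146.8
t17.48 tcp [0.502  0.2076 0.0707] r 0.0519 ang 164.1 f [-11.6  -3.2   6.7] T 0.397 tooly-rad -1.9 j7 -0.36 w 0.0001
   Ttrue 0.466 N 10.3 along 6.2 spoke(vice) 144.9
t17.60 tcp [0.5026 0.2092 0.0707] r 0.0520 ang 162.1 f [-12.3  -3.    6.8] T 0.421 tooly-rad -2.0 j7 -0.39 w 0.0001
   Ttrue 0.493 N 10.8 along 6.5 spoke(vice) 143.0
```

```bash
python3 - <<'E'
from bench import *
import cv2
f=grab_frame('side');cv2.imwrite('pics/s3.png',cv2.resize(f[170:235,290:350,::-1],None,fx=9,fy=9,interpolation=cv2.INTER_CUBIC))
E
```

```text
(no output)
```

View pics/s3.png

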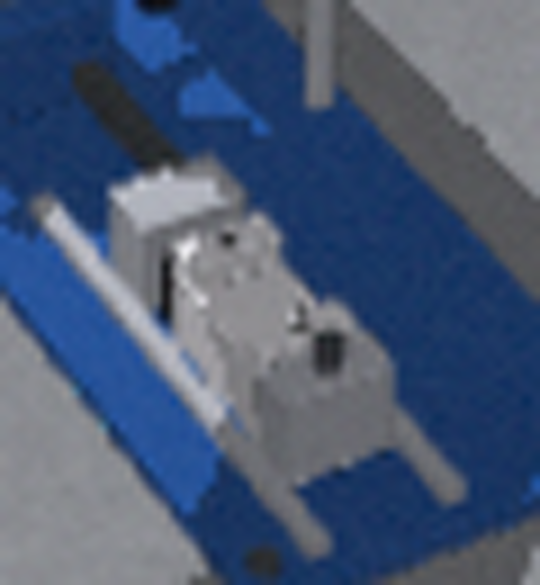

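The block now sits against the stop and the torque is rising. Continuing in small steps.

```bash
python3 -m jog '[{"rx":0,"ry":0,"rz":-0.1,"x":0.0075,"y":0.013,"z":0,"jaw":-1}]' >/dev/null; python3 -c "
from st import *;tq()"
python3 -m jog '[{"rx":0,"ry":0,"rz":-0.1,"x":0.0075,"y":0.013,"z":0,"jaw":-1}]' >/dev/null; python3 -c "
from st import *;tq()"
python3 -m jog '[{"rx":0,"ry":0,"rz":-0.1,"x":0.0075,"y":0.013,"z":0,"jaw":-1}]' >/dev/null; python3 -c "
from st import *;tq()"
```

```text
t17.77 tcp [0.5031 0.2097 0.0706] r 0.0518 ang 161.5 f [-10.   -3.6   4.3] T 0.398 tooly-rad -2.3 j7 -0.40 w 0.0
   Ttrue 0.446 N 9.6 along 4.3 spoke(vice) 142.3
t17.90 tcp [0.5034 0.2104 0.0705] r 0.0518 ang 160.5 f [-11.3  -4.    4.6] T 0.459 tooly-rad -2.4 j7 -0.42 w -0.0005
   Ttrue 0.512 N 11.0 along 4.8 spoke(vice) 141.4
t18.02 tcp [0.5038 0.2113 0.0705] r 0.0519 ang 159.6 f [-11.   -4.5   5.2] T 0.481 tooly-rad -2.4 j7 -0.43 w -0.0003
   Ttrue 0.525 N 11.2 along 4.0 spoke(vice) 140.5
```

```bash
cat >> st.py <<'E'
def tc():
    o=get_obs();d=np.array(o['tcp_pos'][:2])-H;f=np.array(o['contact_force'][:2]);r=np.hypot(*d);u=d/r
    c=d-.0135*u+.011*np.array([u[1],-u[0]]);print('ang %.1f Tc %.3f |f| %.1f'%(np.degrees(np.arctan2(d[1],d[0])-TH)%360,c[0]*f[1]-c[1]*f[0],np.hypot(*f)),np.round(o['contact_force'],1))
E
python3 -m jog '[{"rx":0,"ry":0,"rz":-0.2,"x":0.015,"y":0.026,"z":0,"jaw":-1}]' >/dev/null; python3 -c "
from st import *;tc()"
python3 -m jog '[{"rx":0,"ry":0,"rz":-0.2,"x":0.015,"y":0.026,"z":0,"jaw":-1}]' >/dev/null; python3 -c "
from st import *;tc()"
python3 -m jog '[{"rx":0,"ry":0,"rz":0,"x":0,"y":0,"z":0,"jaw":-1}]' >/dev/null; python3 -c "
from st import *;tc()"
python3 -m jog '[{"rx":0,"ry":0,"rz":0,"x":0,"y":0,"z":0,"jaw":-1}]' >/dev/null; python3 -c "
from st import *;tc()"
```

```text
ang 157.8 Tc 0.440 |f| 12.2 [-11.6  -3.7   5.3]
ang 155.7 Tc 0.455 |f| 12.2 [-11.5  -4.1   6.5]
ang 155.4 Tc 0.441 |f| 11.8 [-11.2  -3.9   6. ]
ang 155.4 Tc 0.473 |f| 12.8 [-12.2  -3.9   5.8]
```

```bash
python3 -m jog '[{"rx":0,"ry":0,"rz":-0.15,"x":0.012,"y":0.019,"z":0,"jaw":-1}]' >/dev/null; python3 -c "
from st import *;tc()"
python3 -m jog '[{"rx":0,"ry":0,"rz":-0.15,"x":0.013,"y":0.018,"z":0,"jaw":-1}]' >/dev/null; python3 -c "
from st import *;tc()"
python3 -m jog '[{"rx":0,"ry":0,"rz":0,"x":0,"y":0,"z":0,"jaw":-1}]' >/dev/null; python3 -c "
from st import *;tc();tq()"
```

```text
ang 154.4 Tc 0.471 |f| 12.6 [-12.1  -3.8   6.3]
ang 152.9 Tc 0.509 |f| 13.6 [-13.1  -3.8   6. ]
ang 152.6 Tc 0.465 |f| 12.4 [-11.9  -3.5   6.1]
t18.90 tcp [0.5067 0.2169 0.0705] r 0.0524 ang 152.6 f [-11.9  -3.5   6.1] T 0.512 tooly-rad -2.4 j7 -0.54 w -0.0002
   Ttrue 0.557 N 11.7 along 4.1 spoke(vice) 133.7
```

```bash
python3 -m jog '[{"rx":0,"ry":0,"rz":-0.1,"x":0.009,"y":0.012,"z":0,"jaw":-1},{"rx":0,"ry":0,"rz":0,"x":0,"y":0,"z":0,"jaw":-1}]' >/dev/null; python3 -c "
from st import *;tc();tq()"
python3 -m jog '[{"rx":0,"ry":0,"rz":0,"x":-0.05,"y":-0.06,"z":0,"jaw":-1},{"rx":0,"ry":0,"rz":0,"x":-0.05,"y":-0.06,"z":0,"jaw":-1},{"rx":0,"ry":0,"rz":0,"x":0,"y":0,"z":0.4,"jaw":-1},{"rx":0,"ry":0,"rz":0,"x":0,"y":0,"z":0.8,"jaw":-1},{"rx":0,"ry":0,"rz":0,"x":-0.5,"y":0.5,"z":0.8,"jaw":-1},{"rx":0,"ry":0,"rz":0,"x":0,"y":1,"z":0.2,"jaw":-1},{"rx":0,"ry":0,"rz":0,"x":0,"y":1,"z":0,"jaw":-1},{"rx":0,"ry":0,"rz":0,"x":0,"y":0,"z":0,"jaw":-1}]'
python3 - <<'E'
from st import *
import cv2
g=lambda n:grab_frame(n)[:,:,::-1]
a=g('top');cv2.imwrite('pics/t9.png',a)
# ball/spoke check: bright spoke pixels ring r=50 around hub at z=.091
p=camera_params('top')
for k in range(0,360,6):
    w=np.radians(k)+TH;u,v=w2px('top',[H[0]+.05*np.cos(w),H[1]+.05*np.sin(w),.09],p);print(k,int(a[int(round(v)),int(round(u))].min()),end=' | ')
E
```

```text
ang 151.8 Tc 0.467 |f| 12.4 [-12.   -3.4   6.6]
t19.15 tcp [0.5071 0.2176 0.0705] r 0.0525 ang 151.8 f [-12.   -3.4   6.6] T 0.516 tooly-rad -2.6 j7 -0.55 w 0.0002
   Ttrue 0.561 N 11.8 along 4.0 spoke(vice) 132.9
clock: 20.15
tcp_pos: [0.4758, 0.3675, 0.2023]
orientation: [-2.829, -1.363, -0.003]
contact_force: [-0.2, -0.6, -0.3]
grip_width: 0.0002
gripper_force: 0.0
0 147 | 6 134 | 12 133 | 18 131 | 24 128 | 30 126 | 36 99 | 42 60 | 48 41 | 54 47 | 60 77 | 66 90 | 72 70 | 78 42 | 84 40 | 90 39 | 96 40 | 102 39 | 108 37 | 114 32 | 120 32 | 126 44 | 132 82 | 138 84 | 144 44 | 150 36 | 156 40 | 162 34 | 168 38 | 174 36 | 180 39 | 186 40 | 192 41 | 198 95 | 204 136 | 210 104 | 216 50 | 222 28 | 228 27 | 234 28 | 240 28 | 246 29 | 252 27 | 258 28 | 264 27 | 270 42 | 276 67 | 282 95 | 288 76 | 294 28 | 300 28 | 306 28 | 312 44 | 318 79 | 324 111 | 330 124 | 336 129 | 342 129 | 348 132 | 354 147 |
```

```bash
python3 -c "
from bench import r;print(r.hand_in())"
```

```text
the job is handed in; nothing more can be done
None
```

I laid the white saddle block flat in the channel and released it, then closed the vice with two wheel strokes until it was pinched against the stop at an estimated 14–15 N (from wheel torque and turn, not measured directly), backed the arm clear and handed in at about 20 s.

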